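# Pack the saw's tune-up kit into its fitted tray

## Robot

A 6-joint arm with a two-finger parallel gripper is mounted at the origin on a cart in front of the work surface, level with it; the furniture and walls round the work are solid. World frame = base frame: x ahead of the robot, y to its left, z up, the work surface at z = 0. Lengths are in m, angles in rad, forces in N, time in s.
With the tool pointing down it reaches from about 0.375 to 0.975 m from the base axis. Payload 3.8 kg.
Tool frame: the origin (TCP) lies midway between the tips of the shut fingers; the grasp point (between the pads) lies 19 mm behind it; z points along the fingers, y is the line along which they close (so a half turn about z gives the same grasp; the last joint's range is limited). The gripper opens to 88 mm and grips with 3 to 60 N. Pads are 18 mm wide; open, the fingers measure 123 mm over their backs; the gripper's body (75 mm by 187 mm) begins 45 mm behind the grasp point.
Start: joints at [-1.358, 0.264, 1.604, -0, 1.274, -0.037], TCP at [0.167, -0.654, 0.239] pointing down, gripper open.
Joint ranges: [-2.63, 2.63], [-0.94, 2.18], [0.31, 2.57], [-1.31, 4.45], [0, 2.66], [-2.55, 2.55]. Speed limits (rad/s): [2.57, 2.57, 3.14, 3.14, 3.14, 3.14].

## Interface

Orientations are given as a unit quaternion [w, x, y, z].
In Python, from bench import get_state, imaging, arm, finder gives the robot as it stands.
- The arm moves only by the tool send_rows, never from a script. Its argument "moves" is text: rows parted by semicolons, each of 7 numbers parted by spaces: the opening, from -1 (shut) to 1 (fully open), then the shift along the tool's x, y, z as a fraction of full scale, then the turn, a rotation vector about the tool's x, y, z as a fraction of full scale. In form: fingers x y z wx wy wz; .... A call has 1 to 8 rows; each row is the pose to reach, as a shift and turn from the pose commanded when the call began, along the tool's axes at that moment; what a row does not reach only later rows make up. Full scale, the value 1, is 0.5 m for a shift and 30 degrees for a turn. A row lasts 1/12 s, in which the tool goes at most 41.7 mm and 7.16 degrees, less where a joint would pass 70% of its speed; a pose out of reach is approached as far as the arm can. A call with a number of a shift or a turn outside -1 to 1 is refused whole. A call with a gripper value outside its range is refused whole. The fingers move at their own pace and stop on an object; "force" is the grip in N (left out, the last holds). Time passes only in rows, so rows that repeat a pose let the fingers close. It gives the time, the measured TCP pose, the force, the opening and the grip force at its end, in the units of the state.
- get_state(): the state, without advancing time (a new reading comes with each control period).
- imaging.capture(name): name is "side" or "top"; returns a dict with "color" (420x560x3 uint8, red, green, blue), "depth" (420x560 float32, m along the optical axis (not along the pixel's ray), 0 where there is no reading), "K" (3x3 intrinsics, pixels), "D" ([k1, k2, p1, p2, k3] as OpenCV has them; the pictures are not rectified), "rvec" (rotation vector, rad) and "tvec" (3), from world to camera coordinates, as OpenCV has them. Camera axes: x right, y down, z forward; pixel columns grow to the right and rows downward; lengths in m; the calibration is good to about 2 mm. A picture is of the moment at which its call begins.
- arm.sign_off(): hands the job in; it is judged then, once.
Trained networks look in a picture, given as the dict that the camera call returned (one of the last four; its "shot" number tells which), for a name from the list of things; names that differ only in an ending like _2 or _b are one class to them, and where a whole thing is asked for, a point or a joint stands for the part that bears it (a point fixed in the world has none). Each returns a list of dicts, best first, with "confidence" (0 to 1); they miss things now and then, are a little off and sometimes report something else, mostly with a low value. They report only what shows in the picture. A call takes as long as a camera call. They do not tell look-alikes from the thing itself.
- finder.search_frame(thing, picture): "pixel" ([column, row] in pixels, amid what is visible of it).
The state is a dict: "t": time; "joint_pos": joint angles; "joint_velocities": joint speeds; "joint_torque": joint torques, N m; "tcp_pos": TCP position; "tool_rot": TCP orientation; "force": force on the tool from outside, world axes, zero at the start; "moment": the same for the moment, N m; "width": opening from 0.0 (shut) to 1.0 (fully open); "gripper_force": force on a finger pad.
Only numpy, scipy, OpenCV 4.12 (cv2) and the standard library are available. Lean on these libraries where they do the work, as an engineer would, in place of code of your own. Each camera call takes 0.05 s, during which the arm holds its last target. There are 200 camera calls.

## Task

Pack the saw's tune-up kit back into the wooden carrying tray: the cork sanding block, the tape measure, the tin of screws and the oil bottle, each standing upright and fully down in the bay cut to its own shape, wherever that bay sits in the tray today. Keep the oil bottle upright all the time, and leave the wooden offcut and the glue bottle standing where they are.

Things in the scene. Friction and masses are not known exactly. Their poses are not given: they have to be found in the camera images.
- sanding_block_mid (a point): Cork-brown sanding block, a low plain block with rounded edges, 62 (x) x 105 (y) x 31 mm tall, lying flat. Point at its centre, 15.5 mm above its underside. Belongs to the kit. Grasp it across its 62 mm width (its own x).
- tape_measure_mid (a point): Tape measure: yellow case with a black plate and a red button on top, standing upright, 36 mm thick (x), 89 mm long (y) with the hook at the -y end, 71 mm tall. The solid case spans y = -28 to +44 mm, 34 mm thick. Point midway in thickness and length, 33 mm above its underside. Belongs to the kit. Grasp it across its thickness (x).
- screw_tin_mid (a point): Plain pale-grey round metal tin of screws with a lid, 69 mm in diameter, 54 mm tall, standing. Point at its centre, 27 mm above its underside. Belongs to the kit.
- oil_bottle_mid (a point): Grey bottle of machine oil with a red cap, 140 mm tall, standing. Round body 54 mm in diameter up to the shoulder at 85 mm, narrowing to a neck; the cap, 24 mm in diameter, is the top 22 mm. Point on its axis 70 mm above its underside. Belongs to the kit. Once in the tray it stands in the way of a gripper that works in the bays beside it.
- offcut_mid (a point): Look-alike of the sanding block that stays where it is: squared hardwood offcut with visible grain, 40 (x) x 60 (y) x 40 mm tall. Point at its centre, 20 mm above its underside. The saw's fixed rip fence, a straight bar 80 mm high, runs along the world's x between the loose things and the tray (y = -0.075 to 0.005 m): carry things over it.
- glue_bottle_mid (a point): Look-alike of the oil bottle that stays where it is: yellow glue bottle with a green label and a pointed orange nozzle, 59 mm in diameter, 166 mm tall, standing. Point on its axis 83 mm above its underside.
- block_bay (a point): Bay for the sanding block: the widest rectangular pocket, 121 mm long (its x) x 78 mm wide (its y), 12 mm deep, in a light wooden insert 136.5 (x) x 115.5 (y) x 16 mm. Point at the centre of its floor, 10 mm above the saw's top. The four inserts fill one fixed wooden tray two by two, at 138 mm pitch in x and 117 mm in y, all turned alike; which is in which quarter changes.
- tape_bay (a point): Bay for the tape measure: the narrow rectangular pocket, 106 mm long (its x) x 52 mm wide (its y), 12 mm deep, in an insert 16 mm tall. Point at the centre of its floor, 10 mm above the saw's top. The tape goes in upright, either way round, its length along the pocket. The tray round the inserts is 298 x 256 mm, sides 22 mm high, wooden grip bars up to 52 mm high across its two x ends.
- tin_bay (a point): Bay for the tin of screws: a shallow round pocket 86 mm in diameter, 12 mm deep, in an insert 16 mm tall. Point at the centre of its floor, 10 mm above the saw's top.
- oil_bay (a point): Bay for the oil bottle: a round well 71 mm in diameter and 38 mm deep, in an insert 42 mm tall, the tallest of the four. Point at the centre of its floor, 10 mm above the saw's top (the well's mouth is 48 mm above it).
Mind the look-alikes: they are no part of the job. What is shaped like the part that bears oil_bottle_mid but blue or turquoise is not meant.

How it is judged:
By the outcome, as a careful person would: the job done as asked, in the order asked, and still so for the second after the job is handed in, with the robot touching nothing.
It also fails if it takes over 128 s, if anything falls off the work surface, if the arm or the gripper's body presses on something with over 40 N, if the wrist force passes 120 N, or if a joint passes its speed limit or range.

## Working session

There is one attempt and no reset: what is moved stays moved. The work goes in short steps, Python scripts to look and compute and a tool call to move; the robot and the scene stay as the last step left them, time stands still between calls to the robot, and variables do not carry over. Pictures are saved under pics/ and viewed, at most 14 in all, crops included, and the job is handed in when it is done.

Besides the shell and the picture viewer there is one more tool, called by a JSON object that holds its "fn" and its "kwargs". send_rows: Moves the arm, as the interface text tells. Shift numbers are shares of 0.5 m and turn numbers shares of 30 degrees, none past 1 either way. Its arguments: {"type":"object","properties":{"moves":{"type":"string"},"force":{"type":"number"}},"required":["moves"]}

```bash
mkdir -p pics
cat > h.py <<'E'
import numpy as np, cv2
from bench import get_state, imaging, arm, finder
def cloud(p):
    h,w=p["depth"].shape
    u,v=np.meshgrid(np.arange(w),np.arange(h))
    n=cv2.undistortPoints(np.stack([u,v],-1).reshape(-1,1,2).astype(np.float64),p["K"],p["D"]).reshape(h,w,2)
    z=p["depth"].astype(float)
    c=np.dstack([n*z[...,None],z])
    R=cv2.Rodrigues(np.asarray(p["rvec"],float))[0]
    X=(c-np.asarray(p["tvec"],float).ravel())@R
    X[z<=0]=np.nan
    return X
def save(p,name,crop=None,scale=1):
    im=p["color"][...,::-1]
    if crop: a,b,c,d=crop; im=im[b:d,a:c]
    cv2.imwrite(f"pics/{name}.png",cv2.resize(im,None,fx=scale,fy=scale,interpolation=cv2.INTER_CUBIC))
E
python3 - <<'E'
from h import *
np.set_printoptions(precision=3,suppress=True)
for n in("top","side"):
    p=imaging.capture(n); save(p,n+"0",scale=1.4); X=cloud(p); np.save(n+"0.npy",X); np.save(n+"c.npy",p["color"])
    for t in "sanding_block_mid tape_measure_mid screw_tin_mid oil_bottle_mid offcut_mid glue_bottle_mid block_bay tape_bay tin_bay oil_bay".split():
        for r in finder.search_frame(t,p)[:3]:
            u,v=np.round(r["pixel"]).astype(int); print(n,t,(u,v),round(r["confidence"],2),X[v,u])
print(get_state()["tool_rot"],get_state()["tcp_pos"])
E
```

```text
top sanding_block_mid (np.int64(363), np.int64(227)) 0.6 [ 0.532 -0.308  0.037]
top tape_measure_mid (np.int64(322), np.int64(265)) 0.76 [ 0.403 -0.182  0.064]
top tape_measure_mid (np.int64(414), np.int64(254)) 0.3 [ 0.444 -0.441  0.121]
top screw_tin_mid (np.int64(364), np.int64(272)) 0.7 [ 0.391 -0.31   0.055]
top oil_bottle_mid (np.int64(384), np.int64(184)) 0.76 [ 0.657 -0.359  0.095]
top oil_bottle_mid (np.int64(205), np.int64(142)) 0.66 [0.757 0.196 0.106]
top oil_bottle_mid (np.int64(320), np.int64(178)) 0.59 [ 0.663 -0.163  0.105]
top offcut_mid (np.int64(325), np.int64(224)) 0.84 [ 0.534 -0.189  0.039]
top glue_bottle_mid (np.int64(413), np.int64(254)) 0.79 [ 0.444 -0.439  0.12 ]
top block_bay (np.int64(219), np.int64(203)) 0.91 [0.591 0.152 0.002]
top tape_bay (np.int64(175), np.int64(244)) 0.92 [0.449 0.277 0.01 ]
top tin_bay (np.int64(179), np.int64(203)) 0.7 [0.582 0.278 0.01 ]
top oil_bay (np.int64(212), np.int64(246)) 0.62 [0.45  0.161 0.008]
side sanding_block_mid (np.int64(224), np.int64(288)) 0.53 [0.6   0.253 0.009]
side tape_measure_mid (np.int64(346), np.int64(2
[... 276 characters left out ...]
ttle_mid (np.int64(261), np.int64(208)) 0.74 [ 0.668 -0.142  0.08 ]
side oil_bottle_mid (np.int64(285), np.int64(193)) 0.73 [ 0.661 -0.348  0.071]
side offcut_mid (np.int64(304), np.int64(218)) 0.56 [ 0.536 -0.19   0.041]
side glue_bottle_mid (np.int64(343), np.int64(191)) 0.7 [ 0.458 -0.422  0.074]
side block_bay (np.int64(243), np.int64(265)) 0.92 [0.609 0.127 0.01 ]
side tape_bay (np.int64(277), np.int64(298)) 0.66 [0.458 0.26  0.011]
side tin_bay (np.int64(223), np.int64(289)) 0.66 [0.601 0.258 0.009]
side tin_bay (np.int64(316), np.int64(213)) 0.46 [ 0.522 -0.284  0.028]
side oil_bay (np.int64(295), np.int64(274)) 0.59 [0.432 0.206 0.051]
[0.    0.992 0.125 0.   ] [ 0.167 -0.654  0.239]
```

View pics/top0.png

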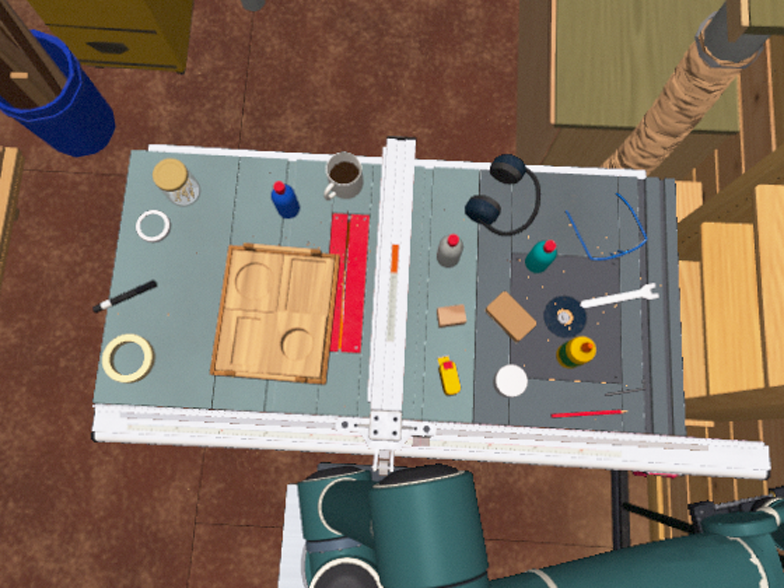

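View pics/side0.png

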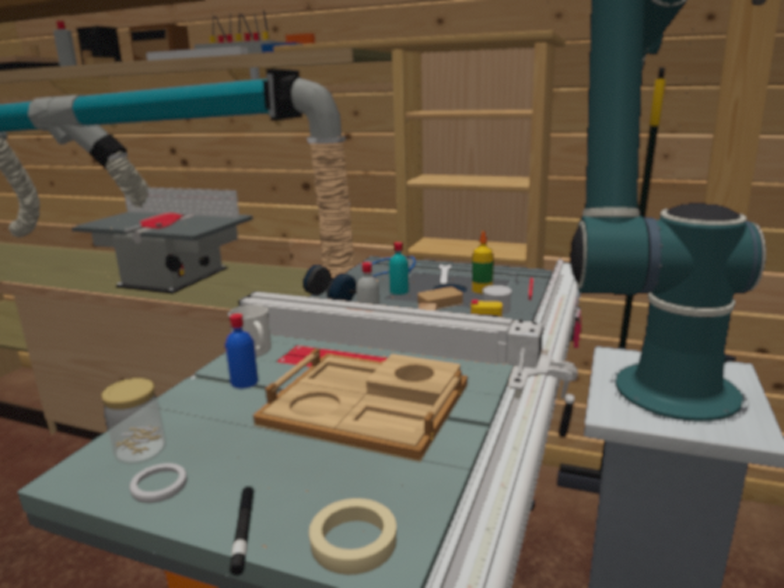

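Top view (zoomed 1.4×): the kit's oil bottle is the grey one at (450,248); the teal one (543,255), the blue one (285,198) and the yellow glue bottle (577,350) are not it. The sanding block is the larger plain brown one at (511,315), and the offcut is the small one at (452,315). The tape is at (449,376) and the tin is the white disc at (511,380). The tray bays are tin (252,285), block (310,282), tape (255,340) and oil (297,343).

Run:
```python
from h import *
np.set_printoptions(precision=4,suppress=True)
p=imaging.capture("top"); X=cloud(p); save(p,"objs",(300,150,440,290),5)
def near(c,r,z0,z1):
    m=(np.hypot(X[...,0]-c[0],X[...,1]-c[1])<r)&(X[...,2]>z0)&(X[...,2]<z1); return X[m]
def rect(P):
    (c,s,a)=cv2.minAreaRect(P[:,:2].astype(np.float32)*1000); return np.array([*c,*s,a]),len(P),np.median(P[:,2])
print("surf",np.median(near((.53,-.12),.04,-.02,.02)[:,2]),np.median(near((.45,.4),.03,-.02,.02)[:,2]))
for n,c,r,z0,z1 in [("block",(.532,-.308),.075,.024,.05),("tape",(.403,-.182),.065,.045,.09),("tin",(.391,-.31),.06,.045,.07),("oilcap",(.663,-.163),.05,.118,.17),("oilbody",(.663,-.163),.05,.03,.17),("offcut",(.534,-.189),.05,.03,.06),("glue",(.444,-.44),.06,.03,.2),("teal",(.657,-.359),.05,.03,.2),("tealcap",(.657,-.359),.06,.118,.2),
 ("oilins",(.452,.155),.12,.038,.052),("oilwell",(.452,.155),.034,-.01,.03)]:
    P=near(c,r,z0,z1); print(n,*rect(P) if len(P)>4 else len(P), P[:,:2].mean(0) if len(P) else '')
# ascii height map of tray
import sys
g=p["color"]
save(p,"tray",(140,165,250,280),5)
```

```text
surf -0.0024206472030395836 -0.0008621883983040382
block [ 539.5222 -314.1942  105.9105   64.7274   46.3725] 653 0.03135819005381447 [ 0.5383 -0.3139]
tape [ 389.7251 -180.9196   71.1573   34.3689   14.5164] 265 0.0653076821868416 [ 0.389  -0.1802]
tin [ 391.2047 -312.8093   66.6457   66.6887    1.9982] 418 0.053796290649179485 [ 0.391  -0.3125]
oilcap [ 675.9679 -169.4721   21.4674   21.8715   47.5601] 61 0.13948576177314861 [ 0.6744 -0.1694]
oilbody [ 674.6906 -168.8092   53.1727   49.2469   65.3863] 314 0.09735633185024076 [ 0.6666 -0.1672]
offcut [ 530.7532 -181.0548   41.1401   60.3742   10.8594] 253 0.03954483898248568 [ 0.5302 -0.1808]
glue [ 458.026  -446.0174   56.3975   55.0854   67.3098] 451 0.11530166279895628 [ 0.4541 -0.439 ]
teal [ 670.5355 -371.8065   53.1716   45.495    62.5846] 338 0.09568288761224736 [ 0.6662 -0.368 ]
tealcap [ 674.9029 -373.7648   22.5048   22.8022   63.9985] 66 0.14018128392458448 [ 0.6729 -0.3728]
oilins [439.8777 172.625  147.9735 149.6108  88.0301] 1322 0.047014676087074395 [0.4372 0.1594]
oilwell [450.3315 158.0591  62.4612  61.9601  74.8184] 337 0.00960012371000097 [0.4512 0.1576]
```

View pics/tray.png

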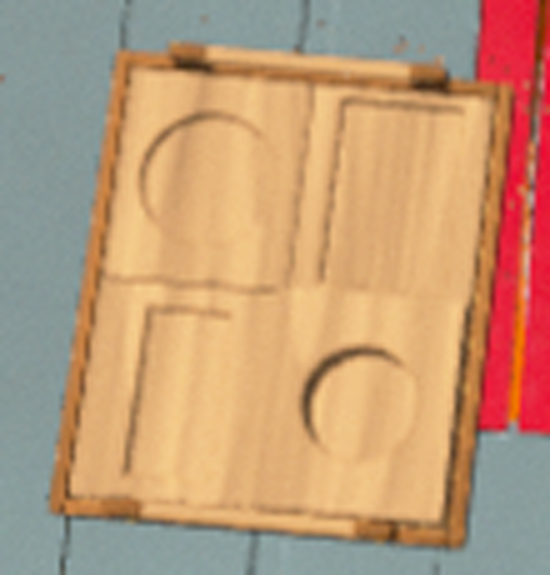

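View pics/objs.png

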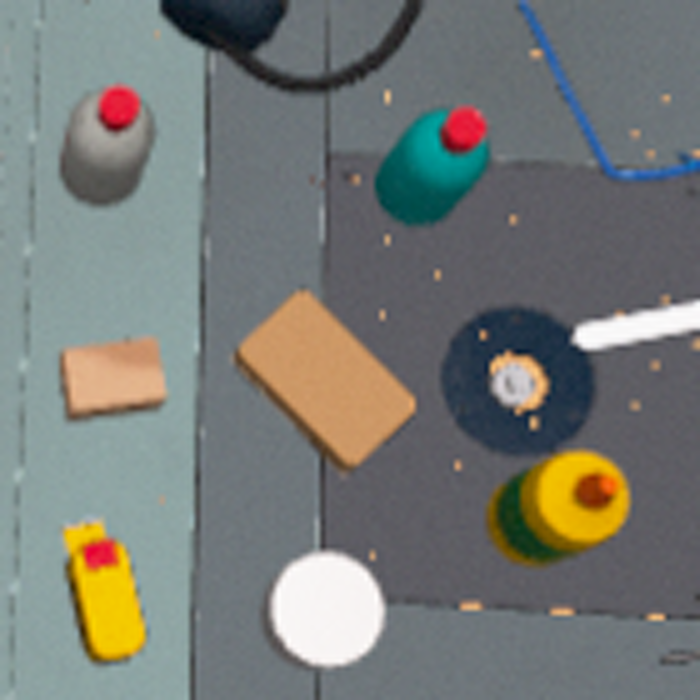

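Tray crop: tin bay upper left (210,175), block bay upper right (395,190), tape bay lower left (190,390) and oil well lower right (360,405). Object crop: grey oil bottle (105,145), teal decoy (435,165), sanding block (325,380), offcut (113,377), tape with its hook end up (105,590), tin (327,608), glue (560,505). My choices stand. Next is the tray fit.

```bash
cat >> h.py <<'E'
def plan(x,y,z,psi=None):
    "fractions for a move to TCP x,y,z (tool down) with closing line (tool y) at psi deg"
    from scipy.spatial.transform import Rotation as Ro
    s=get_state(); q=np.array(s["tool_rot"]); R=Ro.from_quat([*q[1:],q[0]])
    d=R.inv().apply(np.array([x,y,z])-np.array(s["tcp_pos"]))/.5
    yv=R.apply([0,1,0]); now=np.degrees(np.arctan2(yv[1],yv[0]))
    if psi is None: w=np.zeros(3); psi=now
    else:
        a=np.radians(psi); Y=np.array([np.cos(a),np.sin(a),0]); Z=np.array([0,0,-1.]); Xx=np.cross(Y,Z)
        w=np.degrees((R.inv()*Ro.from_matrix(np.stack([Xx,Y,Z],1))).as_rotvec())/30
    print("pos",np.round(s["tcp_pos"],4),"psi",round(now,1),"t",round(s["t"],2),"w",round(s["width"],3),"| shift",np.round(d,3),"turn",np.round(w,3))
E
python3 - <<'E'
from h import *
np.set_printoptions(precision=4,suppress=True)
X=np.load("top0.npy")
c=np.array([.52,.215])
D=np.hypot(X[...,0]-c[0],X[...,1]-c[1])
m=(D<.22)&(X[...,2]>.0135)&(X[...,2]<.07)
m=cv2.morphologyEx(m.astype(np.uint8),cv2.MORPH_OPEN,np.ones((2,2))).astype(bool)
n,l=cv2.connectedComponents(m.astype(np.uint8)); k=np.argmax(np.bincount(l.ravel())[1:])+1
P=X[l==k]; print("tray",cv2.minAreaRect(P[:,:2].astype(np.float32)*1000),len(P))
# oil insert top
q=(D<.2)&(X[...,2]>.04)&(X[...,2]<.056)&(X[...,0]<.53)&(X[...,0]>.388)&(X[...,1]<.232)
P=X[q]; print("oilins",cv2.minAreaRect(P[:,:2].astype(np.float32)*1000),len(P))
# round pocket floors + others: points low, near each bay
for nm,cc,r,zt in (("tin",(.582,.278),.05,.016),("block",(.591,.152),.075,.016),("tape",(.449,.277),.06,.016),("oil",(.452,.157),.042,.03)):
    d=np.hypot(X[...,0]-cc[0],X[...,1]-cc[1]); w=(d<r)&(X[...,2]<zt)
    n,l=cv2.connectedComponents(w.astype(np.uint8)); k=np.argmax(np.bincount(l.ravel())[1:])+1
    P=X[l==k]; print(nm,cv2.minAreaRect(P[:,:2].astype(np.float32)*1000),P.mean(0),len(P))
plan(.539,-.314,.2,-43.6)
E
```

```text
tray ((521.5307006835938, 210.54531860351562), (245.15228271484375, 321.830322265625), 85.04461669921875) 5377
oilins ((450.6320495605469, 156.0524444580078), (116.2978744506836, 126.58815002441406), 88.2230224609375) 1127
tin ((589.147705078125, 272.5719909667969), (86.77227783203125, 82.34822082519531), 38.93446731567383) [0.5892 0.273  0.0097] 540
block ((585.1424560546875, 153.99998474121094), (82.68296813964844, 127.67784118652344), 87.07374572753906) [0.5858 0.153  0.0098] 882
tape ((450.7191467285156, 278.0476989746094), (58.809444427490234, 105.93769073486328), 86.66320037841797) [0.4508 0.2767 0.0093] 549
oil ((448.1755065917969, 159.1541290283203), (63.99384689331055, 67.36660766601562), 73.77216339111328) [0.4489 0.1601 0.0104] 385
pos [ 0.1669 -0.654   0.2387] psi -75.7 t 1.15 w 0.998 | shift [ 0.889 -0.475  0.077] turn [ 0.   -0.   -1.07]
```

Tray lattice: centre (0.518, 0.216), yaw −2.1°. Bay centres: tin (.589,.272), block (.585,.155), tape (.4515,.277), oil (.447,.160). The tray y closing line is psi −92. I'll place the oil last, because the bottle would block the gripper at the tape bay.

{"fn": "send_rows", "kwargs": {"moves": "1 0.889 -0.475 0.077 0 0 -1;1 0.889 -0.475 0.077 0 0 -1;1 0.889 -0.475 0.077 0 0 -1;1 0.889 -0.475 0.077 0 0 -1;1 0.889 -0.475 0.077 0 0 -1;1 0.889 -0.475 0.077 0 0 -1;1 0.889 -0.475 0.077 0 0 -1;1 0.889 -0.475 0.077 0 0 -1", "force": 40}}

```text
t: 1.82
tcp_pos: [0.4134, -0.4283, 0.2135]
tool_rot: [0.0, 0.926, 0.377, 0.0]
force: [1.2, -0.7, -0.4]
width: 1.0
gripper_force: 0.0
```

```bash
python3 -c "
from h import *; plan(.539,-.314,.1,-43.6);plan(.539,-.314,.010,-43.6)"
```

```text
pos [ 0.4134 -0.4283  0.2135] psi -45.7 t 1.82 w 1.0 | shift [0.34  0.012 0.227] turn [ 0.001  0.    -0.07 ]
pos [ 0.4134 -0.4283  0.2135] psi -45.7 t 1.82 w 1.0 | shift [0.34  0.012 0.407] turn [ 0.001  0.    -0.07 ]
```

{"fn": "send_rows", "kwargs": {"moves": "1 0.34 0.012 0 0 0 -0.07;1 0.34 0.012 0 0 0 -0.07;1 0.34 0.012 0 0 0 -0.07;1 0.34 0.012 0 0 0 -0.07;1 0.34 0.012 0.1 0 0 -0.07;1 0.34 0.012 0.2 0 0 -0.07;1 0.34 0.012 0.25 0 0 -0.07;1 0.34 0.012 0.25 0 0 -0.07"}}

```text
t: 2.48
tcp_pos: [0.5323, -0.3109, 0.079]
tool_rot: [-0.007, 0.919, 0.395, -0.005]
force: [-2.2, 1.3, -1.8]
width: 0.999
gripper_force: 0.0
```

```bash
python3 -c "
from h import *; plan(.539,-.314,.010,-43.6)"
```

```text
pos [ 0.5323 -0.3109  0.079 ] psi -43.5 t 2.48 w 0.999 | shift [0.005 0.016 0.138] turn [-0.03   0.006  0.003]
```

{"fn": "send_rows", "kwargs": {"moves": "1 0 0 0 0 0 0;1 0 0 0 0 0 0;1 0 0 0 0 0 0"}}

```text
t: 2.73
tcp_pos: [0.5402, -0.3171, 0.092]
tool_rot: [0.002, 0.919, 0.394, 0.002]
force: [0.3, -0.6, 0.2]
width: 0.999
gripper_force: 0.0
```

```bash
python3 -c "
from h import *; plan(.539,-.314,.010,-43.6)"
```

```text
pos [ 0.5402 -0.3171  0.092 ] psi -43.6 t 2.73 w 0.999 | shift [ 0.003 -0.007  0.164] turn [ 0.011 -0.002 -0.001]
```

{"fn": "send_rows", "kwargs": {"moves": "1 0 -0.005 0.06 0 0 0;1 0 -0.005 0.12 0 0 0;1 0 -0.005 0.158 0 0 0;1 0 -0.005 0.162 0 0 0;-1 0 -0.005 0.162 0 0 0;-1 0 -0.005 0.162 0 0 0;-1 0 -0.005 0.162 0 0 0;-1 0 -0.005 0.162 0 0 0"}}

```text
t: 3.4
tcp_pos: [0.538, -0.3148, 0.0099]
tool_rot: [0.002, 0.919, 0.394, 0.001]
force: [0.4, -0.6, 0.2]
width: 0.724
gripper_force: 0.0
```

{"fn": "send_rows", "kwargs": {"moves": "-1 0 0 0 0 0 0;-1 0 0 0 0 0 0;-1 0 0 0 0 0 0;-1 0 0 0 0 0 0"}}

```text
t: 3.73
tcp_pos: [0.5379, -0.3147, 0.0097]
tool_rot: [0.002, 0.919, 0.394, 0.001]
force: [-0.6, -0.8, 6.4]
width: 0.702
gripper_force: 40.0
```

```bash
python3 -c "
from h import *; plan(.539,-.314,.19,-73)"
```

```text
pos [ 0.5379 -0.3147  0.0097] psi -43.6 t 3.73 w 0.702 | shift [ 0.003  0.002 -0.361] turn [ 0.007 -0.003  0.98 ]
```

{"fn": "send_rows", "kwargs": {"moves": "-1 0 0 -0.05 0 0 0;-1 0 0 -0.12 0 0 0;-1 0 0 -0.19 0 0 0.2;-1 0 0 -0.26 0 0 0.4;-1 0 0 -0.32 0 0 0.6;-1 0 0 -0.35 0 0 0.8;-1 0 0 -0.36 0 0 0.98;-1 0 0 -0.36 0 0 0.98"}}

```text
t: 4.4
tcp_pos: [0.5376, -0.3145, 0.1907]
tool_rot: [0.002, 0.989, 0.147, 0.002]
force: [0.3, -0.1, -0.2]
width: 0.696
gripper_force: 40.0
```

```bash
python3 -c "
from h import *; plan(.562,-.08,.19,-92)"
```

```text
pos [ 0.5376 -0.3145  0.1907] psi -73.1 t 4.4 w 0.696 | shift [ 0.183 -0.435  0.   ] turn [ 0.007 -0.008  0.629]
```

{"fn": "send_rows", "kwargs": {"moves": "-1 0.023 -0.054 0 0 0 0.08;-1 0.046 -0.109 0 0 0 0.16;-1 0.069 -0.163 0 0 0 0.24;-1 0.092 -0.218 0 0 0 0.32;-1 0.115 -0.272 0 0 0 0.4;-1 0.138 -0.326 0 0 0 0.48;-1 0.16 -0.38 0 0 0 0.56;-1 0.183 -0.435 0 0 0 0.63"}}

```text
t: 5.07
tcp_pos: [0.5591, -0.0773, 0.1861]
tool_rot: [-0.0, 1.0, -0.016, -0.001]
force: [0.5, 0.2, -0.6]
width: 0.699
gripper_force: 40.0
```

```bash
python3 -c "
from h import *; plan(.585,.155,.19,-92)"
```

```text
pos [ 0.5591 -0.0773  0.1861] psi -91.8 t 5.07 w 0.699 | shift [ 0.037 -0.466 -0.008] turn [-0.     0.004  0.005]
```

{"fn": "send_rows", "kwargs": {"moves": "-1 0.006 -0.07 0 0 0 0;-1 0.012 -0.14 0 0 0 0;-1 0.02 -0.21 0 0 0 0;-1 0.025 -0.28 0 0 0 0;-1 0.03 -0.35 0 0 0 0;-1 0.035 -0.42 0 0 0 0;-1 0.037 -0.46 0 0 0 0;-1 0.037 -0.466 0 0 0 0"}}

```text
t: 5.73
tcp_pos: [0.5855, 0.157, 0.1861]
tool_rot: [-0.001, 1.0, -0.013, -0.001]
force: [0.8, 0.1, -0.6]
width: 0.7
gripper_force: 40.0
```

{"fn": "send_rows", "kwargs": {"moves": "-1 0 0 0 0 0 0;-1 0 0 0 0 0 0"}}

```text
t: 5.9
tcp_pos: [0.5855, 0.1528, 0.1864]
tool_rot: [0.001, 1.0, -0.016, -0.001]
force: [-0.9, 0.4, -0.1]
width: 0.699
gripper_force: 40.0
```

```bash
python3 -c "
from h import *; plan(.585,.155,.024,-92)
p=imaging.capture('top'); save(p,'b1',(150,130,330,300),4)"
```

```text
pos [0.5855 0.1528 0.1864] psi -91.8 t 5.9 w 0.699 | shift [-0.001 -0.005  0.325] turn [0.002 0.003 0.007]
```

View pics/b1.png

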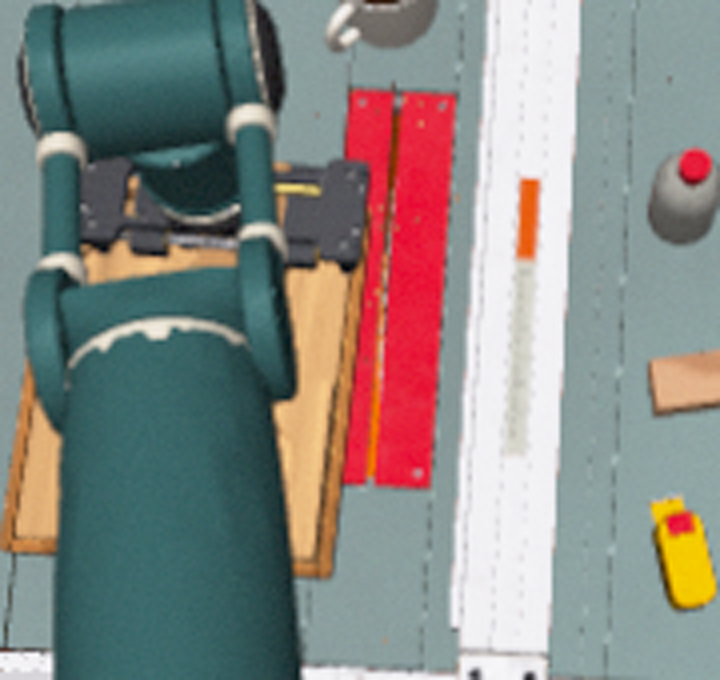

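The gripper (225,210) is over the far-right quarter with the block hidden under it. Lowering now.

{"fn": "send_rows", "kwargs": {"moves": "-1 0 -0.002 0.06 0 0 0;-1 0 -0.004 0.12 0 0 0;-1 0 -0.005 0.18 0 0 0;-1 0 -0.005 0.23 0 0 0;-1 0 -0.005 0.27 0 0 0;-1 0 -0.005 0.3 0 0 0;-1 0 -0.005 0.322 0 0 0;-1 0 -0.005 0.322 0 0 0"}}

```text
t: 6.62
tcp_pos: [0.5842, 0.154, 0.0235]
tool_rot: [0.001, 1.0, -0.017, -0.002]
force: [-0.0, 0.3, -1.3]
width: 0.702
gripper_force: 40.0
```

{"fn": "send_rows", "kwargs": {"moves": "-1 0 0 0 0 0 0;0.3 0 0 0 0 0 0;0.65 0 0 0 0 0 0;0.65 0 0 0 0 0 0;0.65 0 0 0 0 0 0;0.65 0 0 0 0 0 0"}}

```text
t: 7.12
tcp_pos: [0.5869, 0.1561, 0.0272]
tool_rot: [-0.0, 1.0, -0.016, 0.001]
force: [-0.5, 0.4, 0.2]
width: 0.824
gripper_force: 0.0
```

```bash
python3 -c "
from h import *; plan(.47,.0,.2,-76)"
```

```text
pos [0.5869 0.1561 0.0272] psi -91.9 t 7.12 w 0.824 | shift [-0.223  0.32  -0.346] turn [-0.    -0.003 -0.529]
```

{"fn": "send_rows", "kwargs": {"moves": "0.65 0 0 -0.08 0 0 0;0.65 0 0 -0.16 0 0 0;0.65 0 0 -0.24 0 0 0;0.65 -0.04 0.05 -0.32 0 0 -0.1;0.65 -0.09 0.12 -0.346 0 0 -0.2;0.65 -0.14 0.19 -0.346 0 0 -0.35;0.65 -0.19 0.26 -0.346 0 0 -0.53;1 -0.223 0.32 -0.346 0 0 -0.53"}}

```text
t: 7.78
tcp_pos: [0.4718, 0.004, 0.2006]
tool_rot: [0.0, 0.992, 0.125, 0.001]
force: [-0.7, -1.2, 0.2]
width: 0.877
gripper_force: 0.0
```

Run:
```python
from h import *; plan(.390,-.181,.1,-75.5)
np.set_printoptions(precision=4,suppress=True)
p=imaging.capture("top"); X=cloud(p); save(p,"b2",(150,150,360,300),3.5)
d=np.hypot(X[...,0]-.585,X[...,1]-.155); P=X[(d<.075)&(X[...,2]>.03)&(X[...,2]<.06)]
if len(P)>9: print(cv2.minAreaRect(P[:,:2].astype(np.float32)*1000),np.percentile(P[:,2],[5,50,95]),len(P))
d=np.hypot(X[...,0]-.39,X[...,1]+.181); P=X[(d<.065)&(X[...,2]>.045)&(X[...,2]<.09)]
if len(P)>9: print(cv2.minAreaRect(P[:,:2].astype(np.float32)*1000),len(P))
```

```text
pos [0.4718 0.004  0.2006] psi -75.7 t 7.78 w 0.877 | shift [-0.251  0.318  0.201] turn [ 0.001 -0.004 -0.005]
((585.4549560546875, 172.50460815429688), (80.6978988647461, 147.49781799316406), 88.53343200683594) [0.0356 0.0415 0.0473] 520
((389.49920654296875, -180.74932861328125), (70.6875, 33.88312530517578), 15.671075820922852) 270
```

View pics/b2.png

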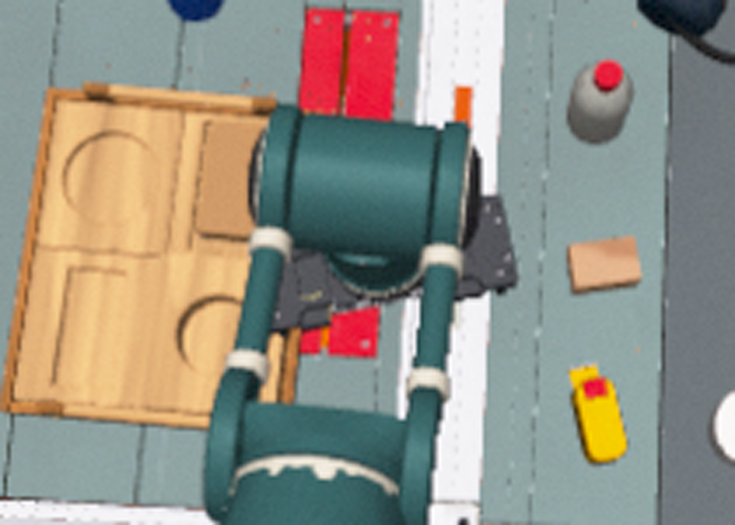

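The block is seated in its bay at (230,180); its top is at 41 mm, as expected. Next is the tape.

{"fn": "send_rows", "kwargs": {"moves": "1 -0.05 0.064 0 0 0 0;1 -0.1 0.127 0 0 0 0;1 -0.15 0.19 0 0 0 0;1 -0.2 0.254 0.04 0 0 0;1 -0.24 0.3 0.08 0 0 0;1 -0.251 0.318 0.12 0 0 0;1 -0.251 0.318 0.16 0 0 0;1 -0.251 0.318 0.16 0 0 0"}}

```text
t: 8.5
tcp_pos: [0.3863, -0.1794, 0.1158]
tool_rot: [-0.002, 0.993, 0.121, -0.003]
force: [-0.9, -0.2, -1.0]
width: 0.999
gripper_force: 0.0
```

{"fn": "send_rows", "kwargs": {"moves": "1 0 0 0 0 0 0;1 0 0 0 0 0 0;1 0 0 0 0 0 0"}}

```text
t: 8.75
tcp_pos: [0.3909, -0.1801, 0.1209]
tool_rot: [0.001, 0.992, 0.123, 0.001]
force: [-0.1, -0.4, 0.1]
width: 1.001
gripper_force: 0.0
```

```bash
python3 -c "
from h import *; plan(.390,-.181,.014,-75)"
```

```text
pos [ 0.3909 -0.1801  0.1209] psi -75.9 t 8.75 w 1.001 | shift [-0.003  0.001  0.214] turn [ 0.003 -0.004 -0.031]
```

{"fn": "send_rows", "kwargs": {"moves": "1 -0.002 0 0.05 0 0 -0.03;1 -0.002 0 0.1 0 0 -0.03;1 -0.002 0 0.15 0 0 -0.03;1 -0.002 0 0.19 0 0 -0.03;1 -0.002 0 0.214 0 0 -0.03;1 -0.002 0 0.214 0 0 -0.03;-1 -0.002 0 0.214 0 0 -0.03;-1 -0.002 0 0.214 0 0 -0.03"}}

```text
t: 9.42
tcp_pos: [0.3901, -0.1807, 0.0138]
tool_rot: [0.001, 0.991, 0.13, 0.001]
force: [-0.0, -0.1, -0.5]
width: 0.873
gripper_force: 0.0
```

{"fn": "send_rows", "kwargs": {"moves": "-1 0 0 0 0 0 0;-1 0 0 0 0 0 0;-1 0 0 0 0 0 0;-1 0 0 0 0 0 0;-1 0 0 0 0 0 0;-1 0 0 0 0 0 0;-1 0 0 0 0 0 0"}}

```text
t: 10.0
tcp_pos: [0.3885, -0.1803, 0.0124]
tool_rot: [-0.0, 0.992, 0.13, -0.0]
force: [-0.4, 0.9, 1.2]
width: 0.38
gripper_force: 40.0
```

```bash
python3 -c "
from h import *; plan(.41,-.10,.2,-92)"
```

```text
pos [ 0.3885 -0.1803  0.0124] psi -75.1 t 10.0 w 0.38 | shift [ 0.083 -0.144 -0.375] turn [-0.     0.     0.563]
```

{"fn": "send_rows", "kwargs": {"moves": "-1 0 0 -0.05 0 0 0;-1 0 0 -0.11 0 0 0;-1 0 0 -0.17 0 0 0;-1 0 0 -0.23 0 0 0.1;-1 0 0 -0.29 0 0 0.2;-1 0.02 -0.03 -0.34 0 0 0.3;-1 0.05 -0.09 -0.375 0 0 0.45;-1 0.083 -0.144 -0.375 0 0 0.563"}}

```text
t: 10.67
tcp_pos: [0.4124, -0.1004, 0.2042]
tool_rot: [0.001, 1.0, -0.021, 0.004]
force: [0.8, -0.1, -2.9]
width: 0.379
gripper_force: 40.0
```

```bash
python3 -c "
from h import *; plan(.4425,.277,.2,-92)"
```

```text
pos [ 0.4124 -0.1004  0.2042] psi -92.4 t 10.67 w 0.379 | shift [ 0.029 -0.757  0.007] turn [ 0.004 -0.014 -0.012]
```

{"fn": "send_rows", "kwargs": {"moves": "-1 0.002 -0.06 0 0 0 0;-1 0.004 -0.13 0 0 0 0;-1 0.007 -0.2 0 0 0 0;-1 0.01 -0.27 0 0 0 0;-1 0.013 -0.34 0 0 0 0;-1 0.016 -0.41 0 0 0 0;-1 0.018 -0.48 0 0 0 0;-1 0.02 -0.55 0 0 0 0"}}

```text
t: 11.33
tcp_pos: [0.4287, 0.176, 0.1991]
tool_rot: [0.0, 1.0, -0.017, -0.001]
force: [-0.3, -0.3, -2.8]
width: 0.379
gripper_force: 40.0
```

```bash
python3 -c "
from h import *; plan(.4425,.277,.2,-92)"
```

```text
pos [0.4287 0.176  0.1991] psi -92.0 t 11.33 w 0.379 | shift [ 0.021 -0.203 -0.002] turn [0.001 0.002 0.001]
```

{"fn": "send_rows", "kwargs": {"moves": "-1 0.006 -0.06 0 0 0 0;-1 0.012 -0.12 0 0 0 0;-1 0.018 -0.17 0 0 0 0;-1 0.021 -0.2 0 0 0 0;-1 0.021 -0.203 0 0 0 0;-1 0.021 -0.203 0 0 0 0;-1 0.021 -0.203 0 0 0 0"}}

```text
t: 11.92
tcp_pos: [0.4431, 0.2745, 0.1992]
tool_rot: [0.001, 1.0, -0.017, -0.001]
force: [-0.6, 0.4, -2.2]
width: 0.379
gripper_force: 40.0
```

```bash
python3 -c "
from h import *; plan(.4425,.277,.025,-92)"
```

```text
pos [0.4431 0.2745 0.1992] psi -92.0 t 11.92 w 0.379 | shift [-0.001 -0.006  0.348] turn [0.003 0.002 0.001]
```

{"fn": "send_rows", "kwargs": {"moves": "-1 -0.001 -0.004 0.06 0 0 0;-1 -0.001 -0.005 0.12 0 0 0;-1 -0.001 -0.005 0.18 0 0 0;-1 -0.001 -0.005 0.24 0 0 0;-1 -0.001 -0.005 0.29 0 0 0;-1 -0.001 -0.005 0.32 0 0 0;-1 -0.001 -0.005 0.345 0 0 0;-1 -0.001 -0.005 0.347 0 0 0"}}

```text
t: 12.58
tcp_pos: [0.4409, 0.2751, 0.0235]
tool_rot: [0.002, 1.0, -0.018, -0.003]
force: [0.0, -0.5, -1.8]
width: 0.378
gripper_force: 40.0
```

{"fn": "send_rows", "kwargs": {"moves": "-1 0 0 0 0 0 0;-1 0 0 0 0 0 0;-0.05 0 0 0 0 0 0;0.1 0 0 0 0 0 0;0.25 0 0 0 0 0 0;0.25 0 0 0 0 0 0;0.25 0 0 0 0 0 0"}}

```text
t: 13.17
tcp_pos: [0.4436, 0.2784, 0.0269]
tool_rot: [-0.0, 1.0, -0.017, 0.001]
force: [-0.0, -0.5, -0.3]
width: 0.625
gripper_force: 0.0
```

```bash
python3 -c "
from h import *; plan(.4425,.15,.2,-80)"
```

```text
pos [0.4436 0.2784 0.0269] psi -92.0 t 13.17 w 0.625 | shift [ 0.007  0.256 -0.346] turn [-0.001 -0.002 -0.399]
```

{"fn": "send_rows", "kwargs": {"moves": "0.25 0 0 -0.06 0 0 0;0.25 0 0 -0.12 0 0 0;0.25 0 0 -0.18 0 0 0;0.25 0 0 -0.25 0 0 0;0.25 0 0.05 -0.32 0 0 -0.1;0.25 0 0.12 -0.346 0 0 -0.2;0.25 0 0.2 -0.346 0 0 -0.3;1 0 0.28 -0.346 0 0 -0.4"}}

```text
t: 13.83
tcp_pos: [0.4393, 0.1376, 0.2017]
tool_rot: [-0.0, 0.996, 0.09, 0.002]
force: [1.8, -0.9, -0.6]
width: 0.678
gripper_force: 0.0
```

```bash
python3 -c "
from h import *; plan(.4,-.17,.2,-66)"
```

```text
pos [0.4393 0.1376 0.2017] psi -79.7 t 13.83 w 0.678 | shift [-0.187  0.591  0.002] turn [ 0.001 -0.009 -0.457]
```

{"fn": "send_rows", "kwargs": {"moves": "1 -0.02 0.08 0 0 0 -0.05;1 -0.045 0.16 0 0 0 -0.1;1 -0.07 0.24 0 0 0 -0.18;1 -0.1 0.32 0 0 0 -0.24;1 -0.12 0.4 0 0 0 -0.3;1 -0.15 0.48 0 0 0 -0.38;1 -0.175 0.56 0 0 0 -0.457;1 -0.187 0.591 0 0 0 -0.457"}}

```text
t: 14.5
tcp_pos: [0.3969, -0.173, 0.1998]
tool_rot: [0.001, 0.979, 0.205, 0.0]
force: [0.4, -0.7, 0.8]
width: 0.996
gripper_force: 0.0
```

Run:
```python
from h import *; plan(.391,-.313,.12,-66)
np.set_printoptions(precision=4,suppress=True)
p=imaging.capture("top"); X=cloud(p); save(p,"b3",(150,150,360,300),3.5)
d=np.hypot(X[...,0]-.585,X[...,1]-.155); P=X[(d<.08)&(X[...,2]>.032)&(X[...,2]<.06)&(X[...,0]>.528)]
print(cv2.minAreaRect(P[:,:2].astype(np.float32)*1000),np.percentile(P[:,2],[5,50,95]),len(P))
d=np.hypot(X[...,0]-.4515,X[...,1]-.277); P=X[(d<.055)&(X[...,2]>.055)&(X[...,2]<.11)]
print(cv2.minAreaRect(P[:,:2].astype(np.float32)*1000),np.percentile(P[:,2],[5,50,95]),len(P))
```

```text
pos [ 0.3969 -0.173   0.1998] psi -66.3 t 14.5 w 0.996 | shift [-0.123  0.251  0.16 ] turn [ 0.005  0.    -0.01 ]
((599.812744140625, 157.91519165039062), (73.67079162597656, 129.67153930664062), 86.71063995361328) [0.0356 0.0415 0.0483] 713
((444.8965759277344, 275.97906494140625), (34.924041748046875, 71.44097137451172), 87.82882690429688) [0.0606 0.0747 0.0807] 284
```

View pics/b3.png

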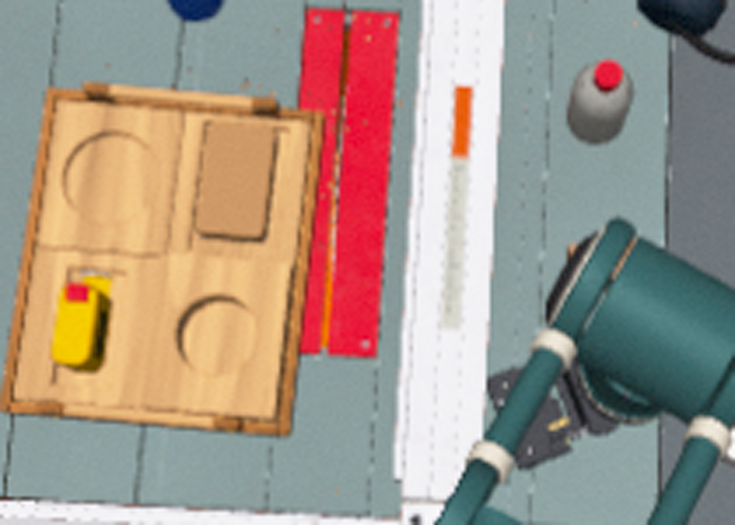

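The block (235,180) and the tape (80,325) are both seated, with tops at 41 and 81 mm as expected. Next is the tin.

{"fn": "send_rows", "kwargs": {"moves": "1 -0.03 0.06 0 0 0 0;1 -0.06 0.12 0 0 0 0;1 -0.09 0.18 0 0 0 0;1 -0.11 0.23 0.03 0 0 0;1 -0.123 0.251 0.08 0 0 0;1 -0.123 0.251 0.13 0 0 0;1 -0.123 0.251 0.16 0 0 0;1 -0.123 0.251 0.16 0 0 0"}}

```text
t: 15.22
tcp_pos: [0.3896, -0.3064, 0.1153]
tool_rot: [-0.003, 0.979, 0.205, -0.002]
force: [0.1, 0.8, -0.1]
width: 1.0
gripper_force: 0.0
```

{"fn": "send_rows", "kwargs": {"moves": "1 0 0 0 0 0 0;1 0 0 0 0 0 0;1 0 0 0 0 0 0"}}

```text
t: 15.47
tcp_pos: [0.3932, -0.3092, 0.121]
tool_rot: [0.001, 0.979, 0.206, 0.001]
force: [0.1, 0.4, 0.8]
width: 0.999
gripper_force: 0.0
```

```bash
python3 -c "
from h import *; plan(.391,-.3125,.014,-66)"
```

```text
pos [ 0.3932 -0.3092  0.121 ] psi -66.2 t 15.47 w 0.999 | shift [-0.007  0.004  0.214] turn [ 0.005 -0.003 -0.008]
```

{"fn": "send_rows", "kwargs": {"moves": "1 -0.006 0.004 0.04 0 0 0;1 -0.006 0.004 0.09 0 0 0;1 -0.006 0.004 0.14 0 0 0;1 -0.006 0.004 0.185 0 0 0;1 -0.006 0.004 0.214 0 0 0;1 -0.006 0.004 0.214 0 0 0;-1 -0.006 0.004 0.214 0 0 0;-1 -0.006 0.004 0.214 0 0 0"}}

```text
t: 16.13
tcp_pos: [0.3913, -0.3128, 0.014]
tool_rot: [0.001, 0.979, 0.206, 0.001]
force: [-0.2, 0.9, -0.2]
width: 0.873
gripper_force: 0.0
```

{"fn": "send_rows", "kwargs": {"moves": "-1 0 0 0 0 0 0;-1 0 0 0 0 0 0;-1 0 0 0 0 0 0;-1 0 0 0 0 0 0;-1 0 0 0 0 0 0"}}

```text
t: 16.55
tcp_pos: [0.3914, -0.3129, 0.0142]
tool_rot: [0.001, 0.979, 0.206, 0.001]
force: [-0.3, 1.0, 6.7]
width: 0.774
gripper_force: 40.0
```

```bash
python3 -c "
from h import *; plan(.45,-.2,.22,-78)"
```

```text
pos [ 0.3914 -0.3129  0.0142] psi -66.3 t 16.55 w 0.774 | shift [ 0.199 -0.158 -0.412] turn [ 0.005 -0.004  0.391]
```

{"fn": "send_rows", "kwargs": {"moves": "-1 0 0 -0.04 0 0 0;-1 0 0 -0.1 0 0 0;-1 0 0 -0.16 0 0 0;-1 0 0 -0.22 0 0 0;-1 0.03 -0.02 -0.28 0 0 0.1;-1 0.08 -0.06 -0.34 0 0 0.2;-1 0.14 -0.11 -0.38 0 0 0.3;-1 0.199 -0.158 -0.38 0 0 0.39"}}

```text
t: 17.22
tcp_pos: [0.4519, -0.2007, 0.208]
tool_rot: [0.003, 0.995, 0.102, 0.004]
force: [1.1, 0.2, -1.5]
width: 0.775
gripper_force: 40.0
```

```bash
python3 -c "
from h import *; plan(.589,.272,.2,-92)"
```

```text
pos [ 0.4519 -0.2007  0.208 ] psi -78.3 t 17.22 w 0.775 | shift [ 0.461 -0.87   0.014] turn [ 0.011 -0.015  0.458]
```

{"fn": "send_rows", "kwargs": {"moves": "-1 0.03 -0.06 0 0 0 0.05;-1 0.06 -0.12 0 0 0 0.1;-1 0.095 -0.18 0 0 0 0.15;-1 0.13 -0.24 0 0 0 0.2;-1 0.16 -0.3 0 0 0 0.25;-1 0.19 -0.36 0 0 0 0.3;-1 0.22 -0.42 0 0 0 0.38;-1 0.25 -0.48 0 0 0 0.458"}}

```text
t: 17.88
tcp_pos: [0.5212, 0.0628, 0.2025]
tool_rot: [0.0, 1.0, -0.016, 0.0]
force: [0.4, -1.1, -0.9]
width: 0.775
gripper_force: 40.0
```

```bash
python3 -c "
from h import *; plan(.589,.272,.2,-92)"
```

```text
pos [0.5212 0.0628 0.2025] psi -91.8 t 17.88 w 0.775 | shift [ 0.122 -0.423  0.005] turn [ 0.    -0.001  0.006]
```

{"fn": "send_rows", "kwargs": {"moves": "-1 0.018 -0.06 0 0 0 0;-1 0.036 -0.125 0 0 0 0;-1 0.055 -0.19 0 0 0 0;-1 0.073 -0.255 0 0 0 0;-1 0.09 -0.32 0 0 0 0;-1 0.11 -0.38 0 0 0 0;-1 0.122 -0.42 0 0 0 0;-1 0.122 -0.423 0 0 0 0"}}

```text
t: 18.55
tcp_pos: [0.5893, 0.2745, 0.2021]
tool_rot: [-0.001, 1.0, -0.013, 0.0]
force: [-0.0, -1.0, -2.1]
width: 0.774
gripper_force: 40.0
```

{"fn": "send_rows", "kwargs": {"moves": "-1 0 0 0 0 0 0;-1 0 0 0 0 0 0;-1 0 0 0 0 0 0"}}

```text
t: 18.8
tcp_pos: [0.5881, 0.2694, 0.2021]
tool_rot: [0.0, 1.0, -0.015, -0.0]
force: [0.4, -0.0, -2.2]
width: 0.778
gripper_force: 40.0
```

```bash
python3 -c "
from h import *; plan(.589,.272,.0265,-92)"
```

```text
pos [0.5881 0.2694 0.2021] psi -91.8 t 18.8 w 0.778 | shift [ 0.002 -0.006  0.351] turn [0.002 0.001 0.008]
```

{"fn": "send_rows", "kwargs": {"moves": "-1 0.002 -0.004 0.06 0 0 0;-1 0.002 -0.005 0.12 0 0 0;-1 0.002 -0.005 0.18 0 0 0;-1 0.002 -0.005 0.24 0 0 0;-1 0.002 -0.005 0.29 0 0 0;-1 0.002 -0.005 0.32 0 0 0;-1 0.002 -0.005 0.347 0 0 0;-1 0.002 -0.005 0.35 0 0 0"}}

```text
t: 19.47
tcp_pos: [0.5881, 0.2713, 0.0248]
tool_rot: [0.001, 1.0, -0.016, -0.002]
force: [0.1, 0.2, -1.6]
width: 0.774
gripper_force: 40.0
```

{"fn": "send_rows", "kwargs": {"moves": "-1 0 0 0 0 0 0;-1 0 0 0 0 0 0;0.6 0 0 0 0 0 0;0.7 0 0 0 0 0 0;0.85 0 0 0 0 0 0;0.85 0 0 0 0 0 0;0.85 0 0 0 0 0 0"}}

```text
t: 20.05
tcp_pos: [0.5901, 0.2735, 0.028]
tool_rot: [-0.0, 1.0, -0.015, 0.001]
force: [-0.0, 0.1, 0.5]
width: 0.926
gripper_force: 0.0
```

```bash
python3 -c "
from h import *; plan(.62,.1,.24,-80)"
```

```text
pos [0.5901 0.2735 0.028 ] psi -91.7 t 20.05 w 0.926 | shift [ 0.07   0.345 -0.424] turn [-0.001 -0.002 -0.39 ]
```

{"fn": "send_rows", "kwargs": {"moves": "0.85 0 0 -0.06 0 0 0;0.85 0 0 -0.12 0 0 0;0.85 0 0 -0.18 0 0 0;0.85 0 0 -0.25 0 0 0;0.85 0.01 0.05 -0.32 0 0 -0.1;0.5 0.03 0.13 -0.39 0 0 -0.2;0.2 0.05 0.21 -0.424 0 0 -0.3;0 0.07 0.29 -0.424 0 0 -0.39"}}

```text
t: 20.72
tcp_pos: [0.6195, 0.1417, 0.243]
tool_rot: [-0.001, 0.996, 0.09, 0.004]
force: [0.8, -0.2, 0.4]
width: 0.723
gripper_force: 0.0
```

```bash
python3 -c "
from h import *; plan(.6755,-.169,.24,-80)"
```

```text
pos [0.6195 0.1417 0.243 ] psi -79.7 t 20.72 w 0.723 | shift [-0.001  0.631  0.006] turn [-0.001 -0.016  0.009]
```

{"fn": "send_rows", "kwargs": {"moves": "0.4 0 0.08 0 0 0 0;0.4 0 0.16 0 0 0 0;0.4 0 0.24 0 0 0 0;0.4 0 0.32 0 0 0 0;0.4 0 0.4 0 0 0 0;0.4 0 0.48 0 0 0 0;0.4 0 0.56 0 0 0 0;0.4 0 0.62 0 0 0 0"}}

```text
t: 21.38
tcp_pos: [0.6711, -0.1671, 0.2375]
tool_rot: [0.0, 0.996, 0.086, 0.0]
force: [-0.5, -0.3, 0.7]
width: 0.698
gripper_force: 0.0
```

{"fn": "send_rows", "kwargs": {"moves": "0.4 0 0.01 0 0 0 0;0.4 0 0.01 0 0 0 0;0.4 0 0.01 0 0 0 0"}}

```text
t: 21.63
tcp_pos: [0.6717, -0.1684, 0.2371]
tool_rot: [-0.001, 0.996, 0.087, -0.0]
force: [-0.2, 0.9, -0.9]
width: 0.697
gripper_force: 0.0
```

Run:
```python
from h import *; plan(.6755,-.169,.113,-80)
np.set_printoptions(precision=4,suppress=True)
p=imaging.capture("top"); X=cloud(p); save(p,"b4",(130,130,280,290),3.5)
d=np.hypot(X[...,0]-.589,X[...,1]-.272); P=X[(d<.05)&(X[...,2]>.045)&(X[...,2]<.11)]
print(cv2.minAreaRect(P[:,:2].astype(np.float32)*1000),np.percentile(P[:,2],[5,50,95]),len(P))
p=imaging.capture("side"); save(p,"s4",(180,130,420,310),3.3)
```

```text
pos [ 0.6717 -0.1684  0.2371] psi -80.1 t 21.63 w 0.697 | shift [0.007 0.003 0.248] turn [-0.002  0.001 -0.002]
((593.9578857421875, 270.81085205078125), (67.85700225830078, 69.87530517578125), 8.373918533325195) [0.0581 0.0636 0.0683] 413
```

View pics/s4.png

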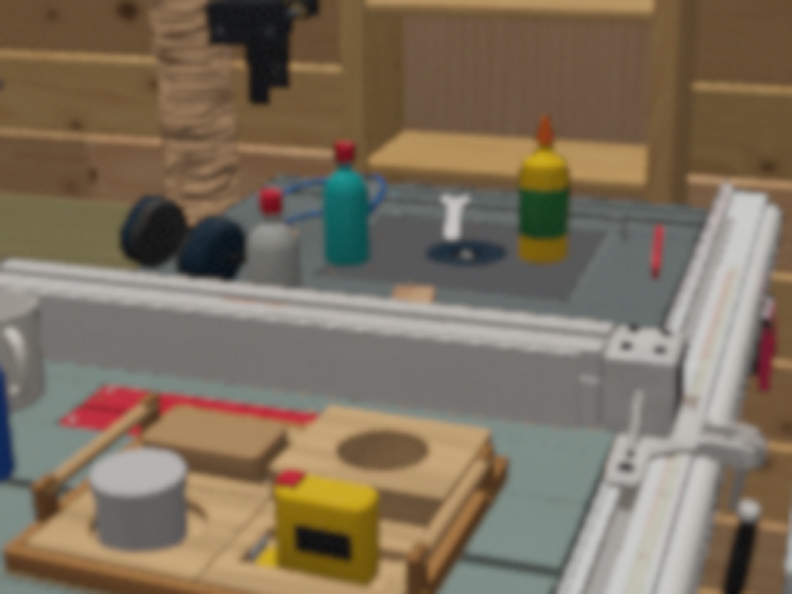

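Tin (140,500), tape (325,525) and block (215,440) all sit flat in their bays. The gripper (265,50) is above the grey oil bottle (272,240).

{"fn": "send_rows", "kwargs": {"moves": "0.4 0.005 0.002 0.05 0 0 0;0.4 0.007 0.003 0.1 0 0 0;0.4 0.007 0.003 0.15 0 0 0;0.4 0.007 0.003 0.2 0 0 0;0.4 0.007 0.003 0.235 0 0 0;0.4 0.007 0.003 0.25 0 0 0;0.4 0.007 0.003 0.25 0 0 0;0.4 0.007 0.003 0.25 0 0 0"}}

```text
t: 22.4
tcp_pos: [0.6759, -0.1685, 0.1128]
tool_rot: [-0.0, 0.996, 0.088, 0.0]
force: [-0.2, 1.1, 0.5]
width: 0.696
gripper_force: 0.0
```

{"fn": "send_rows", "kwargs": {"moves": "-0.2 0 0 0 0 0 0;-1 0 0 0 0 0 0;-1 0 0 0 0 0 0;-1 0 0 0 0 0 0;-1 0 0 0 0 0 0;-1 0 0 0 0 0 0;-1 0 0 0 0 0 0;-1 0 0 0 0 0 0", "force": 45}}

```text
t: 23.07
tcp_pos: [0.6759, -0.1695, 0.1128]
tool_rot: [-0.0, 0.996, 0.087, 0.0]
force: [0.5, 1.1, 3.2]
width: 0.255
gripper_force: 44.8
```

```bash
python3 -c "
from h import *; plan(.66,-.12,.25,-80)"
```

```text
pos [ 0.6759 -0.1695  0.1128] psi -80.0 t 23.07 w 0.255 | shift [-0.014 -0.103 -0.274] turn [-0.    -0.001 -0.001]
```

{"fn": "send_rows", "kwargs": {"moves": "-1 0 0 -0.02 0 0 0;-1 0 0 -0.06 0 0 0;-1 0 0 -0.1 0 0 0;-1 0 0 -0.14 0 0 0;-1 0 0 -0.18 0 0 0;-1 0 0 -0.22 0 0 0;-1 0 0 -0.255 0 0 0;-1 0 0 -0.274 0 0 0"}}

```text
t: 23.73
tcp_pos: [0.6764, -0.1701, 0.2524]
tool_rot: [0.001, 0.996, 0.087, 0.001]
force: [0.5, 0.2, -1.7]
width: 0.25
gripper_force: 44.7
```

```bash
python3 -c "
from h import *; plan(.447,.16,.25,-80)"
```

```text
pos [ 0.6764 -0.1701  0.2524] psi -80.0 t 23.73 w 0.25 | shift [-0.337 -0.73   0.003] turn [ 0.003 -0.005 -0.001]
```

{"fn": "send_rows", "kwargs": {"moves": "-1 -0.006 -0.013 0 0 0 0;-1 -0.018 -0.04 0 0 0 0;-1 -0.037 -0.08 0 0 0 0;-1 -0.058 -0.125 0 0 0 0;-1 -0.079 -0.17 0 0 0 0;-1 -0.099 -0.215 0 0 0 0;-1 -0.12 -0.26 0 0 0 0;-1 -0.141 -0.305 0 0 0 0"}}

```text
t: 24.4
tcp_pos: [0.5776, -0.0305, 0.2473]
tool_rot: [-0.0, 0.996, 0.087, -0.002]
force: [0.7, 0.3, -2.0]
width: 0.253
gripper_force: 44.6
```

```bash
python3 -c "
from h import *; plan(.447,.16,.25,-80)"
```

```text
pos [ 0.5776 -0.0305  0.2473] psi -80.0 t 24.4 w 0.253 | shift [-0.191 -0.421 -0.004] turn [-0.002  0.006 -0.   ]
```

{"fn": "send_rows", "kwargs": {"moves": "-1 -0.021 -0.045 0 0 0 0;-1 -0.045 -0.1 0 0 0 0;-1 -0.07 -0.155 0 0 0 0;-1 -0.095 -0.21 0 0 0 0;-1 -0.12 -0.265 0 0 0 0;-1 -0.145 -0.32 0 0 0 0;-1 -0.165 -0.365 0 0 0 0;-1 -0.18 -0.395 0 0 0 0"}}

```text
t: 25.07
tcp_pos: [0.4539, 0.1487, 0.2476]
tool_rot: [-0.0, 0.996, 0.088, -0.002]
force: [0.3, 0.2, -2.8]
width: 0.255
gripper_force: 44.7
```

{"fn": "send_rows", "kwargs": {"moves": "-1 -0.006 -0.014 0 0 0 0;-1 -0.01 -0.022 0 0 0 0;-1 -0.01 -0.022 0 0 0 0;-1 -0.01 -0.022 0 0 0 0;-1 -0.01 -0.022 0 0 0 0"}}

```text
t: 25.48
tcp_pos: [0.4505, 0.1564, 0.2491]
tool_rot: [0.0, 0.996, 0.087, -0.0]
force: [0.1, 1.0, -0.9]
width: 0.257
gripper_force: 44.7
```

Run:
```python
from h import *; plan(.448,.160,.1255,-80)
p=imaging.capture("side"); save(p,"s5",(180,130,420,310),3.3)
```

```text
pos [0.4505 0.1564 0.2491] psi -80.1 t 25.48 w 0.257 | shift [-0.004 -0.008  0.247] turn [ 0.001  0.    -0.002]
```

View pics/s5.png

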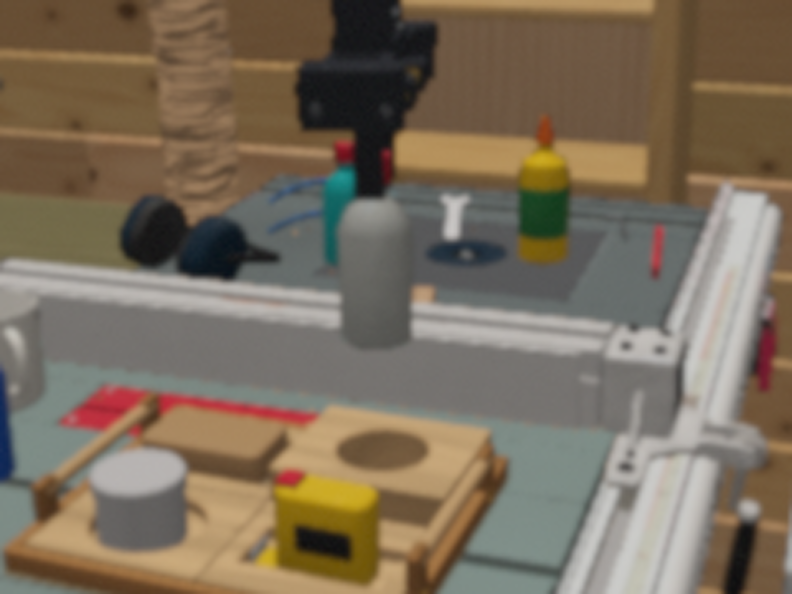

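The bottle (376,270) hangs upright above the well (383,450). Lowering it.

{"fn": "send_rows", "kwargs": {"moves": "-1 -0.004 -0.007 0.02 0 0 0;-1 -0.004 -0.007 0.05 0 0 0;-1 -0.004 -0.007 0.08 0 0 0;-1 -0.004 -0.007 0.11 0 0 0;-1 -0.004 -0.007 0.13 0 0 0;-1 -0.004 -0.007 0.145 0 0 0;-1 -0.004 -0.007 0.15 0 0 0;-1 -0.004 -0.007 0.15 0 0 0"}}

```text
t: 26.2
tcp_pos: [0.4471, 0.16, 0.1736]
tool_rot: [0.0, 0.996, 0.087, -0.001]
force: [0.1, -0.2, -1.6]
width: 0.257
gripper_force: 44.7
```

Run:
```python
from h import *; plan(.448,.160,.1245,-80); print(get_state()["force"])
```

```text
pos [0.4471 0.16   0.1736] psi -80.0 t 26.2 w 0.257 | shift [0.002 0.    0.098] turn [ 0.     0.003 -0.001]
[ 0.11463789 -0.15402837 -1.60367514]
```

{"fn": "send_rows", "kwargs": {"moves": "-1 0 0 0.02 0 0 0;-1 0 0 0.04 0 0 0;-1 0 0 0.06 0 0 0;-1 0 0 0.075 0 0 0;-1 0 0 0.088 0 0 0;-1 0 0 0.096 0 0 0;-1 0 0 0.098 0 0 0;-1 0 0 0.098 0 0 0"}}

```text
t: 26.87
tcp_pos: [0.4472, 0.1602, 0.1249]
tool_rot: [0.0, 0.996, 0.087, -0.0]
force: [-0.4, 0.5, -2.3]
width: 0.259
gripper_force: 44.7
```

{"fn": "send_rows", "kwargs": {"moves": "-1 0 0 0 0 0 0;-1 0 0 0.002 0 0 0;-1 0 0 0.002 0 0 0"}}

```text
t: 27.12
tcp_pos: [0.4478, 0.1603, 0.1247]
tool_rot: [-0.0, 0.996, 0.087, 0.0]
force: [0.5, -0.0, -2.1]
width: 0.255
gripper_force: 44.7
```

{"fn": "send_rows", "kwargs": {"moves": "-1 0 0 0.002 0 0 0;-1 0 0 0.003 0 0 0;-1 0 0 0.003 0 0 0;-0.3 0 0 0.003 0 0 0;-0.1 0 0 0.003 0 0 0;0.1 0 0 0.003 0 0 0;0.2 0 0 0.003 0 0 0;0.2 0 0 0.003 0 0 0"}}

```text
t: 27.78
tcp_pos: [0.4477, 0.1603, 0.1231]
tool_rot: [-0.0, 0.996, 0.087, 0.0]
force: [-0.5, -0.3, -0.7]
width: 0.587
gripper_force: 0.0
```

{"fn": "send_rows", "kwargs": {"moves": "0.2 0 0 -0.02 0 0 0;0.2 0 0 -0.06 0 0 0;0.2 0 0 -0.12 0 0 0;0.2 0 0 -0.18 0 0 0;0.2 0 0 -0.24 0 0 0;0.2 -0.04 0.05 -0.28 0 0 0;0.2 -0.06 0.12 -0.28 0 0 0;0.2 -0.06 0.2 -0.28 0 0 0"}}

```text
t: 28.45
tcp_pos: [0.435, 0.0566, 0.2662]
tool_rot: [-0.0, 0.996, 0.089, 0.002]
force: [0.5, -0.0, -0.0]
width: 0.604
gripper_force: 0.0
```

{"fn": "send_rows", "kwargs": {"moves": "0.2 0 0.08 0 0 0 0;0.2 0 0.16 0 0 0 0;0.2 0 0.24 0 0 0 0;0.2 0 0.32 0 0 0 0;0.2 0 0.36 0 0 0 0;0.2 0 0.36 0 0 0 0;0.2 0 0.36 0 0 0 0"}}

```text
t: 29.03
tcp_pos: [0.4664, -0.1216, 0.2634]
tool_rot: [-0.0, 0.996, 0.086, 0.0]
force: [0.5, 1.0, 0.2]
width: 0.6
gripper_force: 0.0
```

Run:
```python
from h import *
np.set_printoptions(precision=4,suppress=True)
p=imaging.capture("top"); save(p,"t6",(140,120,440,300),2.6); X=cloud(p)
for c,r,a,b in (((.447,.16),.05,.125,.18),((.585,.155),.06,.032,.06),((.5308,-.181),.05,.03,.06),((.458,-.446),.06,.03,.2)):
    d=np.hypot(X[...,0]-c[0],X[...,1]-c[1]); P=X[(d<r)&(X[...,2]>a)&(X[...,2]<b)]
    if len(P)>5: print(cv2.minAreaRect(P[:,:2].astype(np.float32)*1000),np.percentile(P[:,2],[50,95]),len(P))
p=imaging.capture("side"); save(p,"s6",(180,130,420,310),3.3)
```

```text
((445.56683349609375, 158.5025634765625), (23.390077590942383, 21.980207443237305), 49.437747955322266) [0.1501 0.1545] 65
((589.3472900390625, 152.56417846679688), (62.03352737426758, 108.29727172851562), 88.48577880859375) [0.0411 0.0467] 654
((457.5926513671875, -445.85894775390625), (56.765560150146484, 54.91463088989258), 84.07786560058594) [0.1156 0.1566] 448
```

View pics/s6.png

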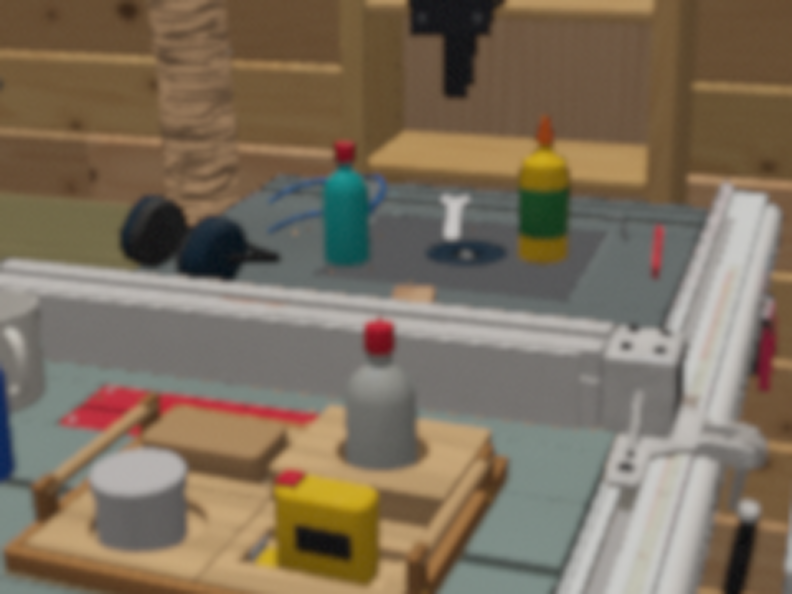

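View pics/t6.png

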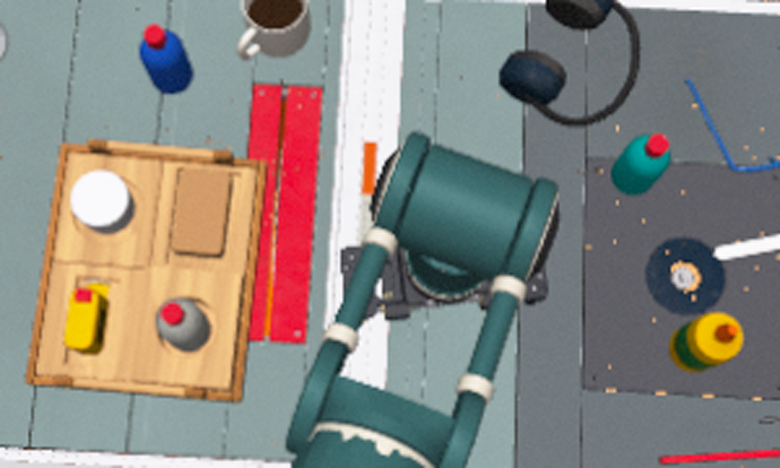

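All four are seated upright: tin (102,200), block (202,212), tape (85,318) and oil (183,323), with its cap top at 150 mm. The glue bottle has not moved, and the offcut was never approached. The gripper is clear.

```bash
python3 -c "
from bench import arm; print(arm.sign_off())"
```

```text
the job is handed in; nothing more can be done
None
```

The sanding block, tape measure, tin and oil bottle are each upright and fully down in their own bays. The glue bottle has not moved and I never approached the offcut (hidden by the arm in the last top view); the job was handed in at about 29 s.

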